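# Thread three spacer rings onto the instrument post, widest first

### The arm

A 6-joint arm with a two-finger parallel gripper is mounted at the origin on the work surface. World frame = base frame: x ahead of the robot, y to its left, z up, the work surface at z = 0. Lengths are in m, angles in rad, forces in N, time in s.
With the tool pointing down it reaches from about 0.275 to 0.875 m from the base axis. Payload 12.5 kg.
Tool frame: the origin (TCP) lies at the very end of the fingers, on their centre line; the grasp point (between the pads) lies 19 mm behind it; z points along the fingers, y is the line along which they close (so a half turn about z gives the same grasp; the last joint's range is limited). The gripper opens to 85 mm and grips with 20 to 120 N. Pads are 22 mm wide; open, the fingers measure 114 mm over their backs; the gripper's body (76 mm by 85 mm) begins 54 mm behind the grasp point. The pads swing forward as they close: fully open they stand 13 mm farther back than shut.
Start: joints at [1.09, 0.351, 1.652, -0, 1.139, -0.085], TCP at [0.212, 0.507, 0.231] pointing down, gripper open.
Joint ranges: [-2.75, 2.75], [-0.79, 2.1], [0.01, 2.65], [-1.57, 4.71], [0.07, 3.14], [-2.87, 2.87]. Speed limits (rad/s): [2.22, 2.22, 2.79, 3.14, 3.14, 3.14].

### API

Orientations are given as [roll, pitch, yaw] about the fixed x, y, z axes, in that order (R = Rz(yaw) Ry(pitch) Rx(roll)).
In Python, from bench import robot gives the robot as it stands. The module is installed in compiled form; this text tells all that it offers. Calls block until the motion is done:
- robot.goto(position, orientation): joint-space move of the TCP to a pose.
- robot.move_l(position, feed=0.15, frame=None): straight line of the TCP; frame=None keeps the orientation; feed is the mean speed in m/s.
- robot.movej(angles): joint-space move.
- robot.gripper_to(opening, squeeze=None): finger opening in m; squeeze is the grip in N (None keeps the last); returns when the fingers have stopped.
- robot.hold(seconds).
- robot.ik(position, orientation): joint angles nearest the present ones, or None.
- robot.snapshot(name): name is "side" or "top"; returns the picture (420x560x3 uint8, red, green, blue); there is no depth.
- robot.camera_info(name): a dict with "K" (3x3 intrinsics, pixels), "extrinsics" (4x4, takes a point from camera to world coordinates). Camera axes: x right, y up, looking along -z (the intrinsics and any distortion apply to the point x, -y, -z); pixel columns grow to the right and rows downward; lengths in m; the calibration is good to about 2 mm. A picture is of the moment at which its call begins. camera_info takes no time and is no camera call.
A pose or a line that the arm cannot do raises robot.Unreachable and nothing moves.
- robot.job_done(): hands the job in; it is judged then, once.
Readings, each from a call of its own:
- robot.current_time_s(): time.
- robot.current_qpos(): joint angles.
- robot.current_qd(): joint speeds.
- robot.current_tau(): joint torques, N m.
- robot.current_tool_pos(): TCP position.
- robot.current_tcp_rot(): TCP orientation.
- robot.current_contact_force(): force on the tool from outside, world axes, zero at the start.
- robot.current_torque(): the same for the moment, N m.
- robot.current_width(): finger opening in m.
- robot.current_grip_force(): force on a finger pad.
Only numpy, scipy, OpenCV 4.12 (cv2) and the standard library are available. Lean on these libraries where they do the work, as an engineer would, in place of code of your own. Each camera call takes 0.05 s, during which the arm holds its last target. There are 200 camera calls.

### The job

Thread the three spacer rings onto the upright post of the white block, one at a time, widest at the bottom and narrowest on top, and leave them fully home: flat against the flange and against each other, released. Lower each ring by hand all the way rather than letting it drop, and feel for the post gently: it stands off the block's centre and must never be pressed with more than 30 N. Leave everything else on the bench alone.

Things in the scene. Friction and masses are not known exactly. Their poses are not given: they have to be found in the camera images.
- post_base: White block, 100 x 120 x 30 mm, fixed, carrying a round steel flange (80 mm diameter, 4 mm high). Origin: centre of the underside. A rigid steel post rises from the flange: 20 mm diameter, straight for 44 mm above the flange, then a 9 mm high cone narrowing to a flat 6 mm tip, 53 mm above the flange. The post's axis stands 6.5 mm off the block's centre (see seat).
- seat (a point): Centre of the flange's upper face, 34 mm above the table; z up. The post sits in a locked eccentric bush: its axis is 6.5 mm from this point, in a direction that differs every time and is not measured. A ring (1 mm clearance all round) let down over this point catches on the cone, which pushes the ring sideways towards the side where the post is.
- ring_large: Dark steel-grey flat spacer ring, 64 mm outer diameter, 14 mm thick, with a plain 22 mm through bore. Origin: centre of its underside; z axis along the bore, up. It lies flat on the table at the start.
- ring_medium: Silver aluminium flat spacer ring, 52 mm outer diameter, 14 mm thick, with a plain 22 mm through bore. Origin: centre of its underside; z axis along the bore, up. It lies flat on the table at the start.
- ring_small: Blue flat spacer ring, 40 mm outer diameter, 14 mm thick, with a plain 22 mm through bore. Origin: centre of its underside; z axis along the bore, up. It lies flat on the table at the start.
- blank: Plain brass disc without a hole, 46 mm diameter, 14 mm high, a bystander. Origin: centre of its underside.
- star_knob: Spare black star knob, about 42 mm across, 16 mm high, a bystander.
- jar: Small amber jar, 42 mm diameter, 50 mm high, a bystander. Origin: centre of its underside.
- screwdriver: Screwdriver lying on the table, 160 mm long, a bystander.
- brush: Brush lying on the table, 170 mm long, a bystander.
- dish: Shallow glass dish, 80 mm diameter, 15 mm high, a bystander.
- specimen_block: White specimen cassette with a yellow block on it, 40 x 28 x 22 mm, a bystander.

How it is judged:
By the outcome, as a careful person would: the job done as asked, in the order asked, and still so for the second after the job is handed in, with the robot touching nothing.
It also fails if it takes over 72 s, if anything falls off the work surface, if the arm or the gripper's body presses on something with over 40 N, if the wrist force passes 120 N, or if a joint passes its speed limit or range.

## Working session

There is one attempt and no reset: what is moved stays moved. The work goes in short steps, each a Python script; the robot and the scene stay as the last script left them, time stands still between calls to the robot, and variables do not carry over. Pictures are saved under pics/ and viewed, at most 10 in all, crops included, and the job is handed in when it is done.

```bash
mkdir -p pics
python3 - <<'E'
from bench import robot
import cv2,numpy as np
for n in("top","side"):
    cv2.imwrite(f"pics/{n}0.png",robot.snapshot(n)[:,:,::-1])
    c=robot.camera_info(n); print(n,{k:np.round(v,4).tolist() if not isinstance(v,str) else v for k,v in c.items()})
print(robot.current_tool_pos(),robot.current_tcp_rot(),robot.current_time_s(),robot.current_width())
E
```

```text
top {'K': [[539.8232, 0.0, 277.0814], [0.0, 539.8232, 216.133], [0.0, 0.0, 1.0]], 'extrinsics': [[0.0081, 0.9969, -0.0783, 0.4681], [-1.0, 0.0084, 0.0041, 0.008], [0.0047, 0.0783, 0.9969, 1.4267], [0.0, 0.0, 0.0, 1.0]]}
side {'K': [[406.5266, 0.0, 275.6336], [0.0, 406.5266, 207.5502], [0.0, 0.0, 1.0]], 'extrinsics': [[0.8826, 0.3183, -0.346, 0.2424], [-0.4699, 0.5758, -0.669, -0.5937], [-0.0137, 0.7531, 0.6578, 0.6531], [0.0, 0.0, 0.0, 1.0]]}
[0.21187703 0.50723053 0.23080963] [-3.14055780e+00 -8.19601545e-05  2.74581157e+00] 0.1 0.08519038684860253
```

View pics/top0.png

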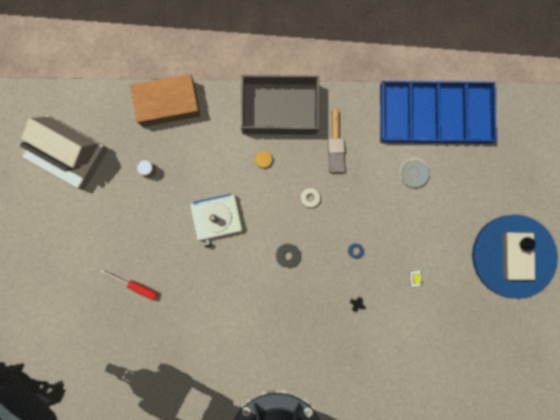

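View pics/side0.png

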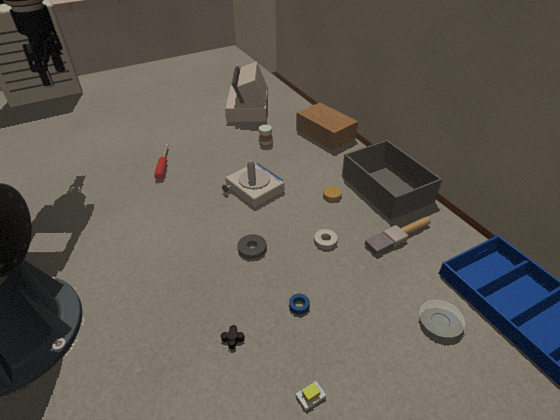

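```bash
cat > h.py <<'E'
import cv2,numpy as np
from bench import robot
def ray(n,u,v):
    c=robot.camera_info(n);E=np.array(c["extrinsics"]);K=np.array(c["K"])
    d=np.linalg.inv(K)@[u,v,1];return E[:3,3],E[:3,:3]@[d[0],-d[1],-d[2]]
def onplane(n,u,v,z):
    o,d=ray(n,u,v);return o+d*(z-o[2])/d[2]
def proj(n,p):
    c=robot.camera_info(n);E=np.array(c["extrinsics"]);q=E[:3,:3].T@(np.array(p)-E[:3,3])
    w=np.array(c["K"])@[q[0],-q[1],-q[2]];return w[:2]/w[2]
E
python3 - <<'E'
from h import *
top=cv2.imread("pics/top0.png");side=cv2.imread("pics/side0.png")
W={"large":((288,256),(252,246)),"medium":((310,198),(326,240)),"small":((356,251),(299,303)),"block":((217,217),(255,184))}
rows=[]
for k,cs in W.items():
    for n,im,(u,v) in zip(("top","side"),(top,side),cs):
        r=36 if k=="block" else 22
        w=im[v-r:v+r,u-r:u+r].astype(float)
        bg=np.median(im[v-r:v+r,u-r:u+r].reshape(-1,3),0)if k!="block" else np.array([110,125,130.])
        hsv=cv2.cvtColor(w.astype(np.uint8),cv2.COLOR_BGR2HSV);g=w.mean(2)
        b0=bg.mean()
        m={"large":g<b0-30,"medium":g>b0+25,"small":(hsv[...,1]>110)&(hsv[...,0]>95)&(hsv[...,0]<130),"block":g>b0+40}[k].astype(np.uint8)
        cnt=max(cv2.findContours(m,0,1)[0],key=cv2.contourArea)
        big=cv2.resize(w.astype(np.uint8),(300,300),interpolation=cv2.INTER_CUBIC)
        s=300/(2*r);cv2.drawContours(big,[((cnt+.5)*s).astype(int)],-1,(0,0,255),1)
        if k=="block":
            e=cv2.minAreaRect(cnt)
        else: e=cv2.fitEllipse(cv2.convexHull(cnt)) if len(cv2.convexHull(cnt))>4 else cv2.minAreaRect(cnt)
        c=np.array(e[0])+[u-r,v-r]
        print(k,n,c.round(1),np.round(e[1],1),round(e[2],1),onplane(n,*c,.03 if k=="block" else .014 if n=="top" else .009).round(4))
        rows.append(cv2.resize(big,(200,200)))
cv2.imwrite("pics/c1.png",np.vstack([np.hstack(rows[0::2]),np.hstack(rows[1::2])]))
a=top[185:250,180:250];b=side[150:215,215:290]
cv2.imwrite("pics/c2.png",np.hstack([cv2.resize(a,(390,400),interpolation=2),cv2.resize(b,(400,400),interpolation=2)]))
E
```

```text
large top [288.4 255.6] [24.5 26.2] 113.7 [ 0.4759 -0.028   0.014 ]
large side [251.7 247.7] [27.6 30.4] 80.8 [ 0.4737 -0.0304  0.009 ]
medium top [309.6 196.9] [17.8 17.9] 171.8 [ 0.6307 -0.083   0.014 ]
medium side [325.4 236.7] [15.3 22.1] 96.4 [ 0.6317 -0.079   0.009 ]
small top [355.6 250.5] [11.6 13.2] 112.3 [ 0.4907 -0.2036  0.014 ]
small side [298.8 303.7] [19.9 20.4] 143.1 [ 0.4896 -0.2042  0.009 ]
block top [214.1 217.1] [37.6 47.4] 77.9 [0.5739 0.1657 0.03  ]
block side [266. 190.] [0. 0.] 0.0 [0.5802 0.1091 0.03  ]
```

View pics/c1.png

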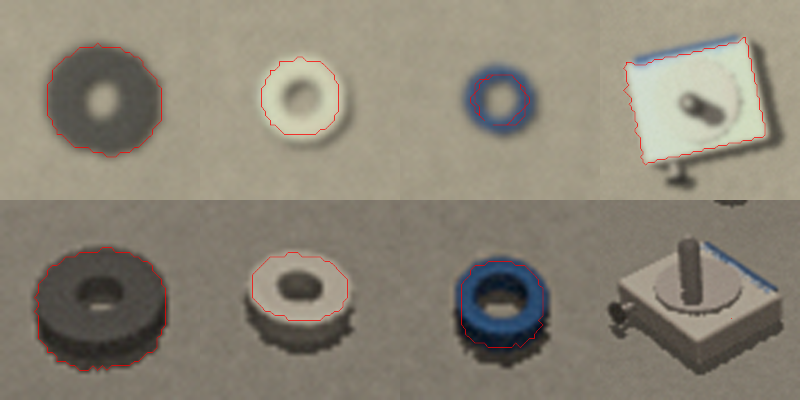

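View pics/c2.png

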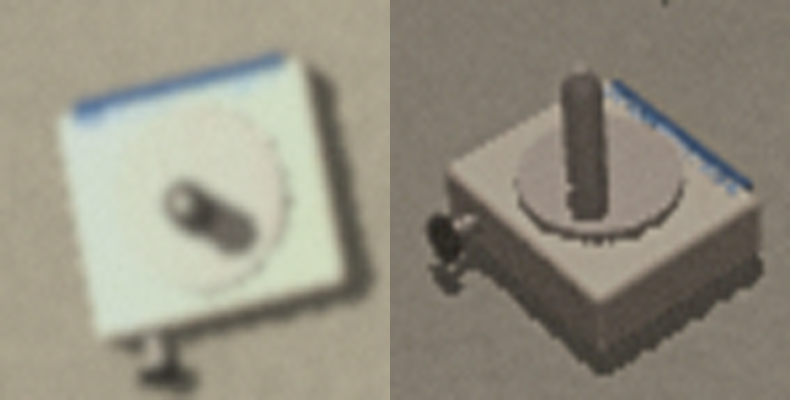

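The pictures show the large ring at top-view pixel (288,256), the medium at (310,197), the small at (356,251) and the block at about (216,217). The post tip is left of the flange centre, i.e. towards +y. Ring positions from the two views agree to about 2 mm, so I'll act on them.

```bash
cat >> h.py <<'E'
O=[np.pi,0,np.pi/2]
F=lambda:np.array(robot.current_contact_force())
def pick(x,y,zt,od):
    robot.gripper_to(od+.014,40)
    robot.goto([x,y,.06],O); f0=F()
    for z in (.012,zt+.004,zt+.002,zt):
        robot.move_l([x,y,z],feed=.08)
        if abs((F()-f0)[2])>6: print("contact at",z,F()-f0);break
    robot.gripper_to(od-.01,60)
    print("width",robot.current_width(),"grip",robot.current_grip_force(),"tcp",robot.current_tool_pos(),"F",(F()-f0).round(1))
E
python3 - <<'E'
from h import *
fl=onplane("top",216.4,216.85,.034);tp=onplane("top",213,217,.087);print(fl,tp)
print(onplane("side",254.4,177.3,.034),onplane("side",251,162.2,.087))
t=robot.current_time_s()
pick(.475,-.029,-.003,.064);print(robot.current_time_s()-t)
robot.move_l([.475,-.029,.12],feed=.15);print(F(),robot.current_time_s());robot.hold(.1);print(F(),robot.current_width())
E
```

```text
[0.57430725 0.15925444 0.034     ] [0.56982027 0.16194684 0.087     ]
[0.57571525 0.16475759 0.034     ] [0.56650783 0.15883308 0.087     ]
width 0.06149223031341111 grip 61.014980524778366 tcp [ 0.47511274 -0.02903928 -0.00212391] F [-3.9  0.1 16.9]
4.325
[-0.10959134  0.04246705 -0.93324178] 5.3917
[ 0.55491229  0.69251952 -1.82054207] 0.06097968546917679
```

Run:
```python
from h import *
a=robot.snapshot("side")[:,:,::-1];b=robot.snapshot("top")[:,:,::-1]
u,v=proj("side",[.475,-.029,.12]).astype(int);p,q=proj("top",[.475,-.029,.1]).astype(int)
print(u,v,robot.current_width(),robot.current_grip_force(),F(),robot.current_tool_pos())
cv2.imwrite("pics/g1.png",np.hstack([cv2.resize(a[max(v-40,0):v+40,u-40:u+40],(400,400),interpolation=2),cv2.resize(b[q-40:q+40,p-40:p+40],(400,400),interpolation=2)]))
```

```text
249 208 0.06127267220193236 65.22208705544472 [-0.35330791  0.69708359 -2.2158777 ] [ 0.47462943 -0.02894473  0.11926143]
```

View pics/g1.png

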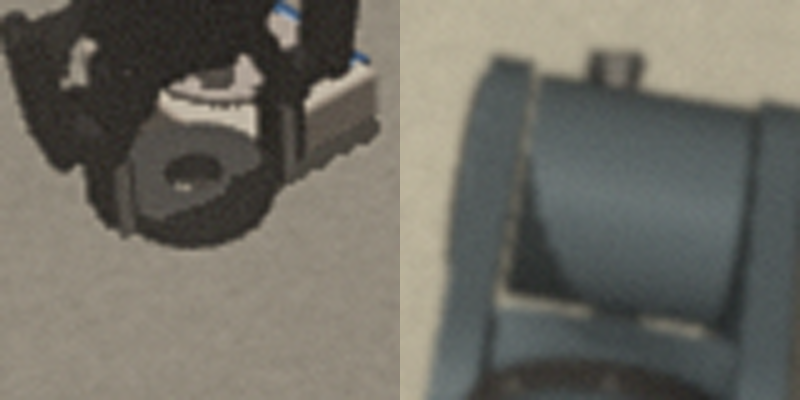

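The large ring hangs level between the pads. The pads reach its underside, so I'll set it back down, turn 90° to centre the other axis, and regrip slightly higher.

```bash
cat >> h.py <<'E'
O2=[np.pi,0,0]
def favg(n=6):
    s=[]
    for _ in range(n): robot.hold(.03); s.append(F())
    return np.mean(s,0)
def st(m=""): print(m,"t%.1f"%robot.current_time_s(),"tcp",robot.current_tool_pos().round(4),"F",favg(4).round(1),"w",round(robot.current_width(),4),"g",round(robot.current_grip_force(),0))
E
python3 - <<'E'
from h import *
x,y=.475,-.029
robot.move_l([x,y,.006],feed=.12);b=favg()
z=.004
while z>-.004:
    robot.move_l([x,y,z],feed=.03)
    f=(favg(3)-b)[2]
    if f>3: break
    z-=.001
st("down %.4f"%z)
robot.gripper_to(.078,60)
robot.move_l([x,y,.003],feed=.1)
robot.goto([x,y,.003],O2)
robot.move_l([x,y,.0015],feed=.1)
b=favg();robot.gripper_to(.054,60);st("grip b=%s"%b.round(1))
robot.move_l([x,y,.13],feed=.2);st("up")
E
```

```text
down -0.0030 t9.7 tcp [ 0.4752 -0.029  -0.0021] F [-4.5  0.6 19.3] w 0.0612 g 67.0
grip b=[ 0.1 -0.1  0.2] t12.6 tcp [ 0.4751 -0.029   0.0025] F [-5.2  0.6 18.4] w 0.0606 g 60.0
up t13.5 tcp [ 0.4744 -0.0289  0.129 ] F [ 0.2  0.2 -1.8] w 0.0603 g 65.0
```

```bash
cat >> h.py <<'E'
def insert(x,y,off,home,tmax):
    """off: ring underside below TCP reading; home: height of final underside"""
    robot.move_l([x,y,.089+off+.005],feed=.06); b=favg(8)
    p=np.array([x,y]); z=.089+off+.002; first=True; hit=0
    while robot.current_time_s()<tmax:
        robot.move_l([*p,z],feed=.03)
        f=favg(3)-b; tcp=robot.current_tool_pos(); zb=tcp[2]-off; lat=np.hypot(*f[:2])
        print("p",p.round(4),"zb %.4f"%zb,"f",f.round(1))
        if np.linalg.norm(f)>18: z+=.001
        if zb<home+.003 and f[2]>4 and f[2]>lat:
            hit+=1
            if hit>1 or f[2]>8: print("HOME");return p
            z-=.0005;continue
        if lat>2.5:
            u=f[:2]/lat
            if first and .079<zb<.0875:
                d=.011-(.003+max(.087-zb,0)*7/9); d=min(max(d,.001),.008)
                p=p+u*d*.9; first=False
            else: p=p+u*min(lat*.00006,.001)
            if f[2]<6: z-=.0003
        elif f[2]>6: z-=0.; print("vertical only");return p
        else: z-=.001 if zb>.076 or zb<home+.004 else .003
        if zb<home-.003: print("too low");return p
    print("time");return p
E
python3 - <<'E'
from h import *
x,y=.5685,.161
robot.goto([x,y,.13],O2);st()
print(insert(x,y,.0025,.034,30));st()
E
```

```text
t14.5 tcp [0.568  0.16   0.1295] F [ 0.2 -0.2 -1.1] w 0.0601 g 65.0
p [0.5685 0.161 ] zb 0.0910 f [0.4 0.6 0.1]
p [0.5685 0.161 ] zb 0.0900 f [ 0.   0.6 -0.3]
p [0.5685 0.161 ] zb 0.0890 f [ 0.1  0.5 -0.2]
p [0.5685 0.161 ] zb 0.0880 f [0.  0.7 0.3]
p [0.5685 0.161 ] zb 0.0870 f [0.  0.2 0.1]
p [0.5685 0.161 ] zb 0.0860 f [ 0.   0.8 -0.1]
p [0.5685 0.161 ] zb 0.0850 f [ 0.2  0.4 -0.2]
p [0.5685 0.161 ] zb 0.0840 f [-0.1  0.5  0.1]
p [0.5685 0.161 ] zb 0.0830 f [0.1 0.3 0.2]
p [0.5685 0.161 ] zb 0.0820 f [ 0.3  0.4 -0. ]
p [0.5685 0.161 ] zb 0.0810 f [ 0.5  0.9 -0.2]
p [0.5685 0.161 ] zb 0.0802 f [-0.2  2.2  2.6]
p [0.5685 0.161 ] zb 0.0795 f [-0.7  5.2  6.4]
p [0.5682 0.1629] zb 0.0787 f [0.1 0.8 0.1]
p [0.5682 0.1629] zb 0.0778 f [ 1.   3.4 -1.1]
p [0.5683 0.1631] zb 0.0777 f [-0.1  2.7 -0.6]
p [0.5683 0.1633] zb 0.0774 f [-0.1  1.9  0.5]
p [0.5683 0.1633] zb 0.0764 f [0.2 3.  0.1]
p [0.5683 0.1635] zb 0.0761 f [0.  1.7 0.2]
p [0.5683 0.1635] zb 0.0750 f [ 0.2  2.2 -1.1]
p [0.5683 0.1635] zb 0.0719 f [-0.2  3.  -1.3]
p [0.5683 0.1636] zb 0.0718 f [-0.   1.2 -0.7]
p [0.5683 0.1636] zb 0.0687 f [-0.2  1.2 -0.8]
p [0.5683 0.1636] zb 0.0657 f [-0.4  1.   0.1]
p [0.5683 0.1636] zb 0.0627 f [-0.7  1.1 -0.9]
p [0.5683 0.1636] zb 0.0597 f [ 0.   1.1 -0.7]
p [0.5683 0.1636] zb 0.0567 f [-0.4  1.  -0.3]
p [0.5683 0.1636] zb 0.0537 f [-0.2  0.8 -0.4]
p [0.5683 0.1636] zb 0.0507 f [-0.1  1.3 -0.9]
p [0.5683 0.1636] zb 0.0477 f [ 0.1  0.8 -0.3]
p [0.5683 0.1636] zb 0.0447 f [-0.5  1.2 -0.5]
p [0.5683 0.1636] zb 0.0417 f [-0.3  0.4 -0.7]
p [0.5683 0.1636] zb 0.0387 f [-0.2  1.  -0.6]
p [0.5683 0.1636] zb 0.0357 f [-0.3  1.7 -0.7]
p [0.5683 0.1636] zb 0.0348 f [ 0.2  1.6 -0.8]
p [0.5683 0.1636] zb 0.0342 f [-2.5  0.7  7.3]
p [0.5683 0.1636] zb 0.0342 f [-4.7  0.3 12.5]
HOME
[0.56829389 0.16364051]
 t28.5 tcp [0.5685 0.1637 0.0367] F [-4.4 -0.4 11.1] w 0.0606 g 67.0
```

Large ring is home on the flange at 12 N; the underside reads 34.2 mm and should be 34. Now I release it and do the medium ring, with quicker steps since the post axis is known.

```bash
python3 - <<'E'
s=open('h.py').read()
s=s.replace("z=.089+off+.002; first","z=.083+off; first").replace("robot.move_l([*p,z],feed=.03)","robot.move_l([*p,z],feed=.05)")
s=s.replace("z-=.001 if zb>.076 or zb<home+.004 else .003","z-=.0015 if zb>.077 else .001 if zb<home+.0035 else min(.008,zb-home-.0025)").replace("b=favg(8)","b=favg(6)")
s+='''
def pick2(x,y,zt,od):
    robot.goto([x,y,.05],O2); b=F()
    robot.move_l([x,y,zt],feed=.08)
    robot.gripper_to(od-.01,60); off=robot.current_tool_pos()[2]
    print("off",off,"w",robot.current_width(),"F",(F()-b).round(1)); return off
'''
open('h.py','w').write(s)
E
python3 - <<'E'
from h import *
robot.gripper_to(.076,60); st("released")
x,y=robot.current_tool_pos()[:2]
robot.move_l([x,y,.12],feed=.2)
cv2.imwrite("pics/r1.png",robot.snapshot("side")[:,:,::-1])
robot.gripper_to(.066,60)
off=pick2(.630,-.0835,.004,.052)
robot.move_l([.630,-.0835,.12],feed=.2); st("up")
w=robot.current_width()
if w>.044:
    robot.goto([.5683,.1637,.12],O2)
    p=insert(.5683,.1638,off,.048,50);st()
E
```

```text
released t29.0 tcp [0.5683 0.1636 0.0356] F [ 0.2 -0.1  0.1] w 0.076 g 0.0
off 0.005086920842387974 w 0.048470518762347155 F [-0.5  0.2  6.4]
up t32.8 tcp [ 0.6293 -0.0834  0.1189] F [ 0.1 -0.  -0.8] w 0.0482 g 62.0
p [0.5683 0.1638] zb 0.0830 f [ 0.4  0.5 -0.3]
p [0.5683 0.1638] zb 0.0816 f [ 0.6  0.8 -0.8]
p [0.5683 0.1638] zb 0.0800 f [ 0.5 -0.1  0.3]
p [0.5683 0.1638] zb 0.0785 f [ 0.3  0.1 -0.3]
p [0.5683 0.1638] zb 0.0770 f [ 0.5  0.5 -0.5]
p [0.5683 0.1638] zb 0.0755 f [ 1.3  0.4 -0.5]
p [0.5683 0.1638] zb 0.0674 f [ 1.4  1.7 -0.9]
p [0.5683 0.1638] zb 0.0594 f [ 2.3  3.  -1.1]
p [0.5684 0.164 ] zb 0.0592 f [ 0.1  1.  -0.4]
p [0.5684 0.164 ] zb 0.0510 f [ 0.9  1.2 -1.5]
p [0.5684 0.164 ] zb 0.0502 f [ 0.9  0.1 -0.6]
p [0.5684 0.164 ] zb 0.0492 f [0.5 0.5 0.1]
p [0.5684 0.164 ] zb 0.0482 f [ 0.4  0.2 -0.6]
p [0.5684 0.164 ] zb 0.0480 f [-3.7 -0.8  8.8]
HOME
 t39.8 tcp [0.5685 0.164  0.0531] F [-3.2 -0.9  8.7] w 0.0487 g 63.0
```

Run:
```python
from h import *
robot.gripper_to(.066,60)
x,y=robot.current_tool_pos()[:2]
robot.move_l([x,y,.13],feed=.2)
robot.gripper_to(.056,60)
off=pick2(.490,-.204,.005,.040)
robot.move_l([.490,-.204,.13],feed=.2); st("up")
if robot.current_width()>.032:
    robot.goto([.5684,.164,.13],O2)
    p=insert(.5684,.164,off,.062,60);st()
```

```text
off 0.0060091014185626596 w 0.03676407215387443 F [-2.4  1.1  8.3]
up t44.3 tcp [ 0.4895 -0.2037  0.1292] F [ 0.1  0.1 -0.3] w 0.0364 g 60.0
p [0.5684 0.164 ] zb 0.0830 f [ 0.3 -0.3 -0.2]
p [0.5684 0.164 ] zb 0.0815 f [ 0.2 -0.4  0.1]
p [0.5684 0.164 ] zb 0.0800 f [-0.2  0.1 -0. ]
p [0.5684 0.164 ] zb 0.0785 f [ 0.2  0.4 -0.3]
p [0.5684 0.164 ] zb 0.0769 f [-0.1 -0.2 -0.3]
p [0.5684 0.164 ] zb 0.0688 f [-0.7  0.3 -0.4]
p [0.5684 0.164 ] zb 0.0645 f [-1.3  0.4 -0.3]
p [0.5684 0.164 ] zb 0.0637 f [-1.4  1.3  0.1]
p [0.5684 0.164 ] zb 0.0627 f [-1.4  1.   0.3]
p [0.5684 0.164 ] zb 0.0621 f [-4.3  0.5  5.9]
p [0.5684 0.164 ] zb 0.0620 f [-5.8  0.5 11. ]
HOME
 t50.8 tcp [0.5684 0.164  0.068 ] F [-6.   0.2 10.8] w 0.0362 g 61.0
```

Run:
```python
from h import *
robot.gripper_to(.056,60)
x,y=robot.current_tool_pos()[:2]
robot.move_l([x,y,.16],feed=.2)
robot.goto([.40,.30,.25],O2)
a=robot.snapshot("side")[:,:,::-1];b=robot.snapshot("top")[:,:,::-1]
print(robot.current_time_s())
cv2.imwrite("pics/f1.png",np.hstack([cv2.resize(a[145:215,215:290],(400,373),interpolation=2),cv2.resize(b[182:252,180:255],(400,373),interpolation=2)]))
```

```text
52.8583
```

View pics/f1.png

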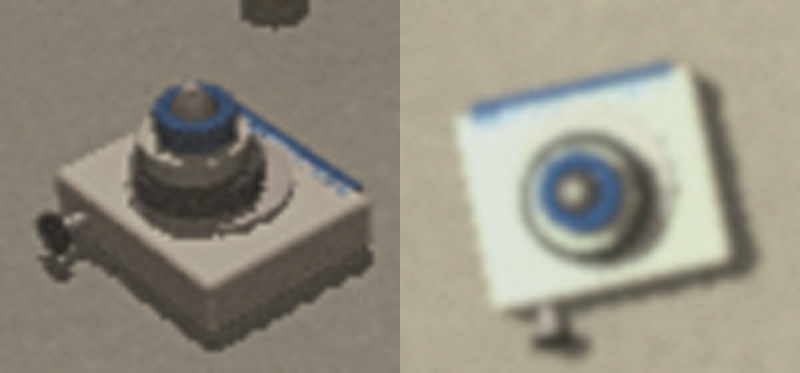

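The crop shows all three rings stacked flat and concentric on the post: dark at the bottom, silver in the middle, blue on top, with the cone standing out at about (192,100). The arm is clear, so I'm handing in.

```bash
python3 -c "
from bench import robot
print(robot.job_done(),robot.current_time_s())"
```

```text
the job is handed in; nothing more can be done
the job is handed in; nothing more can be done
```

The three rings are on the post, large, medium, then small on top, each lowered by hand until it seated and then released; my force readings stayed under about 13 N while threading, and I handed in at about 53 s with the arm clear.

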